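Load and cover the blood-tube mixer

ROBOT

A 6-joint arm with a two-finger parallel gripper is mounted at the origin on the work surface. World frame = base frame: x ahead of the robot, y to its left, z up, the work surface at z = 0. Lengths are in mm, angles in rad, forces in N, time in s.
With the tool pointing down it reaches from about 325 to 1000 mm from the base axis. Payload 5.1 kg.
Tool frame: the origin (TCP) lies midway between the tips of the shut fingers; the grasp point (between the pads) lies 19 mm behind it; z points along the fingers, y is the line along which they close (so a half turn about z gives the same grasp; the last joint's range is limited). The gripper opens to 85 mm and grips with 20 to 120 N. Pads are 22 mm wide; open, the fingers measure 114 mm over their backs; the gripper's body (76 mm by 85 mm) begins 54 mm behind the grasp point. The pads swing forward as they close: fully open they stand 13 mm farther back than shut.
Start: joints at [1.02, 0.124, 1.65, -0, 1.367, -0.083], TCP at [293.118, 580.144, 231.322] pointing down, gripper open.
Joint ranges: [-2.61, 2.61], [-1.02, 2.33], [0.03, 2.71], [-1.35, 4.49], [0.32, 2.68], [-2.91, 2.91]. Speed limits (rad/s): [2.57, 2.57, 3.14, 3.14, 3.14, 3.14].

INTERFACE

Orientations are given as a unit quaternion [w, x, y, z].
In Python, from plant import telemetry, grab_frame, camera_model, order gives the robot as it stands. The module is installed in compiled form; this text tells all that it offers.
- The arm moves only by the tool move_arm, never from a script. Its arguments are lists of equal length, an entry for each row: "dr": the turn, a rotation vector about the tool's x, y, z in degrees, a list of three; "translation": the shift along the tool's x, y, z in cm, a list of three; "hand": the closure in counts, from 0 (fully open) to 255 (shut). In form: {"dr": [[rx, ry, rz], ...], "translation": [[x, y, z], ...], "hand": [hand, ...]}. A call has 1 to 10 rows; each row shifts and turns the commanded pose from where the row before left it, along the tool's axes as they then stand; what a row does not reach is not made up. A row lasts 1/10 s, in which the tool goes at most 50 mm and 8.59 degrees, less where a joint would pass 70% of its speed; a pose out of reach is approached as far as the arm can. A call is refused whole if a number of a shift passes 5 or a number of a turn 8.59, either way. A call with a gripper value outside its range is refused whole. The fingers move at their own pace and stop on an object; the grip force is fixed at half the most. Time passes only in rows, so rows that do not move let the fingers close. It gives the time, the measured TCP pose, the force, the opening and the grip force at its end, in the units of the state.
- telemetry.get_state(): the state, without advancing time (a new reading comes with each control period).
- grab_frame(name): name is "scene" or "top"; returns the picture (480x640x3 uint8, blue, green, red); there is no depth.
- camera_model(name): a dict with "camera_matrix" (3x3 intrinsics, pixels), "cam_to_world" (4x4, takes a point from camera to world coordinates). Camera axes: x right, y down, z forward; pixel columns grow to the right and rows downward; lengths in mm; the calibration is good to about 2 mm. A picture is of the moment at which its call begins. camera_model takes no time and is no camera call.
- order.job_done(): hands the job in; it is judged then, once.
The state is a dict: "clock": time; "q": joint angles; "joint_vel": joint speeds; "tau": joint torques, N m; "tcp_pos": TCP position; "eef_rot": TCP orientation; "force": force on the tool from outside, world axes, zero at the start; "ft_torque": the same for the moment, N m; "grip_width": finger opening in mm; "grasp_force": force on a finger pad.
Only numpy, scipy, OpenCV 4.12 (cv2) and the standard library are available. Lean on these libraries where they do the work, as an engineer would, in place of code of your own. Each camera call takes 0.05 s, during which the arm holds its last target. There are 200 camera calls.

TASK

Take the long capped tube from the foam carton and push it upright into the mixer's socket, through the grip that resists it, until it is fully home on the bottom. Then set the loose cover over it (set it down, do not drop it) so that it sits level around the collar, all the way down on the mixer, and let go. Leave the short tubes, the yellow bin and the jar where they are.

Things in the scene. Friction and masses are not known exactly. Their poses are not given: they have to be found in the camera images.
- long_tube: The tube to load: round-bottomed glass tube, 16 mm diameter, with a green cap (21 mm diameter, top 22 mm of the length) and a white label; 100 mm long in all, about 25 g (varies). Origin at the lowest point of its round bottom, z up along the tube to the cap. It starts upright in one of the foam carton's holes with its bottom 10 mm above the table, so that its top stands at 110 mm, 55 mm above the foam.
- short_tube_a: Bystander: round-bottomed glass tube, 16 mm diameter, with a green cap (21 mm diameter, top 22 mm of the length) and a white label; only 75 mm long, upright in another hole of the carton (top at 85 mm). Origin at its bottom, z up.
- short_tube_b: Bystander: like short_tube_a, in another hole.
- carton: Fixed open carton, 133 x 133 mm, walls 62 mm high and 3 mm thick, filled with a white foam block 55 mm high that has five holes 18 mm wide and 45 mm deep: one in the middle (empty) and four at (+-32, +-32) mm along its x and y, three of which hold the tubes. Origin at the centre of its underside, z up.
- mixer: Fixed tube mixer: white box 130 x 130 mm, 90 mm high, flat top. On the middle of the top stands a grey ring (the collar), 56 mm outer, 48 mm inner diameter, 12 mm high, outer upper edge bevelled 4 mm; inside it, in the flat top, opens the vertical tube socket. A tube that is home stands 38 mm above the collar. Grey panel with black knob on the -x face. Origin: centre of the underside, z up.
- socket_floor (a point): Centre of the socket's flat bottom, 40 mm above the table. Round upright bore, 18 mm wide, 50 mm deep, 4 mm chamfer at the mouth. About 22 mm above the bottom four sprung rubber balls grip the tube: dropped in, it stops roughly 20 mm too high; pushing past them takes about 7 to 15 N, then a few N until it bottoms; it then stays. When home, the tube's bottom is here, its top 140 mm above the table.
- collar_seat (a point): Centre of the mixer's flat top, on the axis of collar and socket, 90 mm above the table. A seated cover has its origin here.
- cover: Loose white cover: an upside-down round cup, 68 mm outer and 62 mm inner diameter, 62 mm high (inside 58 mm), with a grey round knob on top, 20 mm diameter and 30 mm tall (92 mm over all). About 120 g (varies). Origin at the centre of its open lower rim, z up to the knob. It starts standing on the table; it goes over the collar with 3 mm play all round and its rim rests on the mixer's flat top.
- sharps_bin: Bystander: yellow round bin, 132 mm diameter, 120 mm high, standing on the table beyond the work. Origin at the centre of its underside.
- swab_jar: Bystander: white closed jar, 60 mm diameter, 80 mm high, standing on the table beyond the work. Origin at the centre of its underside.
Not all that is in view belongs to the job. What is shaped like the long_tube but red is not meant.

How it is judged (in metres and radians):
On the way, in this order (a step that is already met when the one before it is completed fails the run):
1. the long tube is fully home on the bottom of the socket (z of long_tube in the frame of socket_floor below 0.004 m and horizontal distance between long_tube and socket_floor below 0.003 m and angle between long_tube's own z axis and vertical below 0.12 rad), for 0.2 s.
2. the cover sits all the way down and level around the collar (z of cover in the frame of collar_seat below 0.003 m and horizontal distance between cover and collar_seat below 0.005 m and angle between cover's own z axis and vertical below 0.05 rad), for 0.2 s.
At the end, for the whole second after the job is handed in: The long tube stands in the socket with its bottom less than 4 mm above the socket floor and within 3 mm of its axis, less than 0.12 rad from upright; the cover's rim is within 3 mm of the mixer's top, within 5 mm of the collar's axis and level to 0.05 rad; both are at rest (all of step 1 and all of step 2 and linear speed of each of cover, long_tube below 0.02 m/s); the robot touches nothing.
It fails at once if the cover is dropped onto the mixer (falls freely over the collar faster than 0.5 m/s) (linear speed of cover above 0.5 m/s and horizontal distance between cover and collar_seat below 0.02 m and contact force between cover and the fingers below 0.1 N).
It fails at once if a short tube is moved more than 25 mm (distance of short_tube_a from where it was at the start of the episode above 0.025 m).
It fails at once if a short tube is moved more than 25 mm (distance of short_tube_b from where it was at the start of the episode above 0.025 m).
It fails at once if the yellow bin is moved more than 25 mm (distance of sharps_bin from where it was at the start of the episode above 0.025 m).
It fails at once if the jar is moved more than 25 mm (distance of swab_jar from where it was at the start of the episode above 0.025 m).
It also fails if it takes over 72 s, if anything falls off the work surface, if the arm or the gripper's body presses on something with over 40 N, if the wrist force passes 120 N, or if a joint passes its speed limit or range.

## Working session

There is one attempt and no reset: what is moved stays moved. The work goes in short steps, Python scripts to look and compute and a tool call to move; the robot and the scene stay as the last step left them, time stands still between calls to the robot, and variables do not carry over. Pictures are saved under pics/ and viewed, at most 10 in all, crops included, and the job is handed in when it is done.

Besides the shell and the picture viewer there is one more tool, called after "Call:" as name(argument=value, ...), one argument or row to a line, values as JSON. move_arm: Moves the arm, as the interface text tells. Its arguments: {"type":"object","properties":{"dr":{"type":"array"},"translation":{"type":"array"},"hand":{"type":"array"}},"required":["dr","translation","hand"]}

```bash
mkdir -p pics; cat > h.py <<'E'
import numpy as np, cv2
from plant import telemetry, grab_frame, camera_model, order
def ray(cam,u,v):
    m=camera_model(cam);K=np.array(m["camera_matrix"]);T=np.array(m["cam_to_world"])
    d=T[:3,:3]@np.linalg.inv(K)@np.array([u,v,1.]);return T[:3,3],d
def at(cam,u,v,z):
    o,d=ray(cam,u,v);return np.round((o+d*(z-o[2])/d[2])[:2],1)
def proj(cam,p):
    m=camera_model(cam);K=np.array(m["camera_matrix"]);T=np.array(m["cam_to_world"])
    c=K@(T[:3,:3].T@(np.array(p)-T[:3,3]));return np.round(c[:2]/c[2],1)
E
python3 - <<'E'
from h import *
for n in("scene","top"):
    cv2.imwrite(f"pics/{n}0.png",grab_frame(n)); m=camera_model(n); print(np.round(m["camera_matrix"],1).tolist(),np.round(m["cam_to_world"],3).tolist())
print(telemetry.get_state())
E
```

```text
[[486.7, 0.0, 324.4], [0.0, 486.7, 238.0], [0.0, 0.0, 1.0]] [[-0.773, 0.395, -0.497, 1027.01], [0.634, 0.468, -0.615, 556.511], [-0.01, -0.79, -0.613, 619.52], [0.0, 0.0, 0.0, 1.0]]
[[480.9, 0.0, 318.3], [0.0, 480.9, 228.9], [0.0, 0.0, 1.0]] [[0.014, -0.978, 0.209, 416.833], [-1.0, -0.013, 0.003, 41.304], [0.0, -0.209, -0.978, 1012.287], [0.0, 0.0, 0.0, 1.0]]
{'clock': 0.1, 'q': array([ 1.02042056e+00,  1.24433303e-01,  1.65155172e+00,  6.00272854e-06,
        1.36749778e+00, -8.26145525e-02]), 'joint_vel': array([ 0.00089814, -0.00133567, -0.00227609, -0.00048917, -0.0017566 ,
       -0.00101282]), 'tau': array([ 5.33346720e-04, -4.24925029e+01, -3.66656005e+01, -8.20464106e-05,
        3.88780390e-03, -4.36589175e-06]), 'tcp_pos': array([292.81863994, 579.68410349, 230.17176403]), 'eef_rot': array([-2.96935224e-04,  2.31754705e-01,  9.72773799e-01, -8.97218029e-04]), 'force': array([-0.58430595,  0.07454796,  0.51598471]), 'ft_torque': array([-0.00787825,  0.06025798, -0.0538388 ]), 'grasp_force': 0.0, 'grip_width': 85.42492019614069}
```

View pics/top0.png

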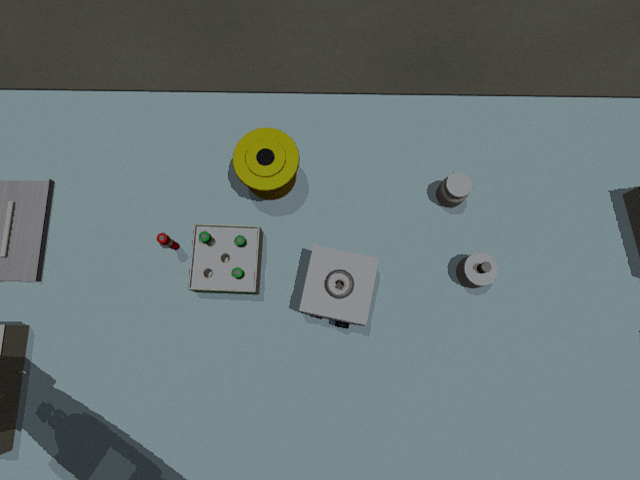

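View pics/scene0.png

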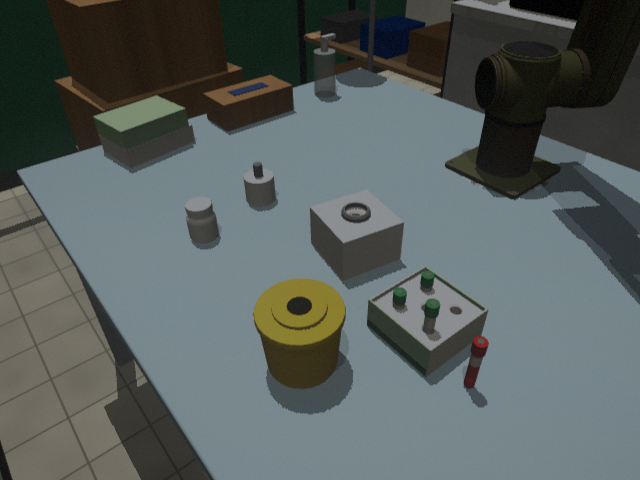

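The top view shows the carton (centre about 226,258), the mixer (340,283), the cover's knob (484,267), the bin and the jar. In the scene view the long tube is the tallest cap at (432,306), which is the upper-left hole (204,237) in the top view. Next I'll look at enlarged crops.

```bash
python3 - <<'E'
from h import *
t=cv2.imread("pics/top0.png");s=cv2.imread("pics/scene0.png")
def c(i,u,v,w,h,k): return cv2.resize(i[v:v+h,u:u+w],None,fx=k,fy=k,interpolation=cv2.INTER_CUBIC)
a=np.hstack([c(t,185,220,80,75,5),c(t,300,240,80,75,5)])
b=np.hstack([c(t,450,235,57,45,7),c(s,240,160,57,45,7)])
b=np.hstack([b,np.zeros((b.shape[0],2,3),np.uint8)])[:, :800]
im=np.vstack([a,b[:225*7//7]])[:600] if 0 else np.vstack([a[:, :798],cv2.resize(b,(798,225))])
cv2.imwrite("pics/c1.png",im)
b=np.vstack([np.hstack([c(s,365,262,80,60,5),c(s,420,262,80,60,5)]),np.hstack([c(s,305,190,80,60,5),c(s,325,190,80,60,5)])])
cv2.imwrite("pics/c2.png",b)
E
```

```text
(no output)
```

View pics/c1.png

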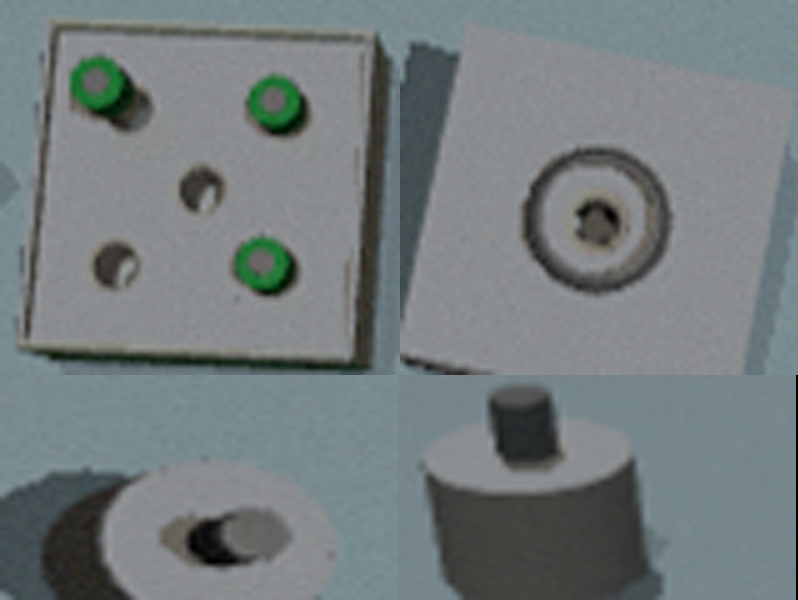

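View pics/c2.png

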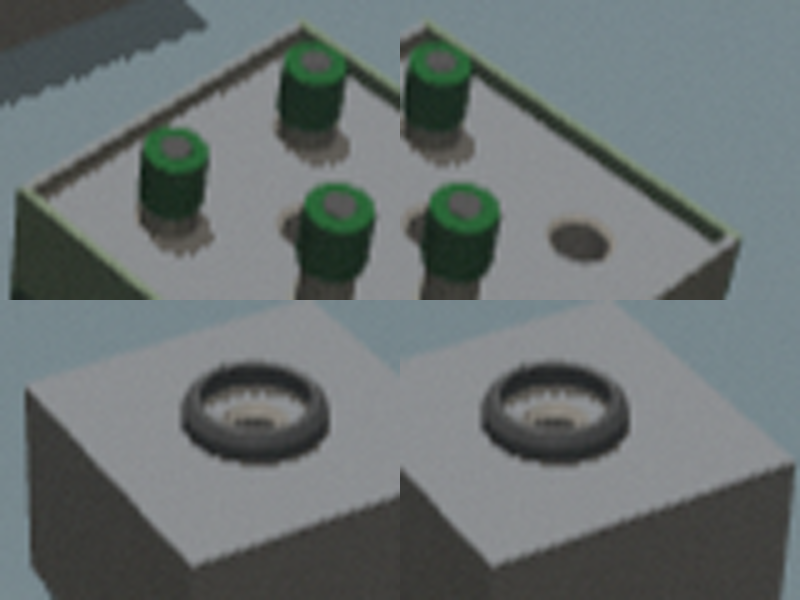

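Long cap centre: top (204.6,236.0), scene (432.2,303.2). Collar centre: top (339.0,283.8), scene (355.7,211.8). Knob top centre: top (486,266), scene (257.2,163.5). The empty carton holes are at (225,257.4) and (208,272.6) in the top view.

```bash
python3 - <<'E'
from h import *
for n,a,b,z in (("long",(204.6,236),(432.2,303.2),110),("collar",(339,283.7),(355.7,211.8),97),("knob",(486,266),(257.2,163.5),92)):
    print(n,at("top",*a,z),at("scene",*b,z))
print("socket",at("top",339,284,90),at("top",339,284,88))
print("sa",at("top",240.2,240.2,85),at("top",237.4,272.4,85),"holes",at("top",225,257.4,55),at("top",208,272.6,55))
# fit circle silhouette of cover plate z=62 in top & scene; refined by colour masks for green caps
t=cv2.imread("pics/top0.png");s=cv2.imread("pics/scene0.png")
for n,i in(("top",t),("scene",s)):
    h=cv2.cvtColor(i,cv2.COLOR_BGR2HSV);m=cv2.inRange(h,(40,120,100),(80,255,255))
    k,_,st,ce=cv2.connectedComponentsWithStats(m)
    print(n,[(st[j].tolist(),ce[j].round(1).tolist()) for j in range(1,k) if st[j,4]>20])
E
```

```text
long [592.7 261. ] [592.4 265.5]
collar [506.5   3. ] [507.5   7.8]
knob [ 544.9 -280. ] [ 542.5 -276.6]
socket [506.6   2.7] [506.8   2.7]
sa [590.2 196.7] [526.8 199.1] holes [560.2 230.6] [529.1 262.9]
top [([199, 232, 10, 9, 49], [203.6, 236.0]), ([235, 235, 10, 10, 49], [239.4, 239.6]), ([232, 268, 10, 9, 50], [236.8, 272.2])]
scene []
```

Call:
move_arm(
  dr=[
    [0, 0, 0],
    [0, 0, 0],
    [0, 0, 0],
    [0, 0, 0],
    [0, 0, 0],
    [0, 0, 0],
    [0, 0, 0],
    [0, 0, 0],
    [0, 0, 0],
    [0, 0, 0],
  ],
  translation=[
    [-1.5, -0.5, 0.2],
    [-3, -1.1, 0.4],
    [-3, -1.1, 0.4],
    [-3, -1.1, 0.4],
    [-3, -1.1, 0.4],
    [-3, -1.1, 0.4],
    [-3, -1.1, 0.4],
    [-3, -1.1, 0.4],
    [-3, -1.1, 0.4],
    [-3, -1.1, 0.4],
  ],
  hand=[100, 100, 100, 100, 100, 100, 100, 100, 100, 100],
)

```text
clock: 1.1
tcp_pos: [501.6, 356.6, 192.8]
eef_rot: [-0.0, 0.232, 0.973, -0.0]
force: [0.0, 0.1, -0.2]
grip_width: 52.0
grasp_force: 0.0
```

```bash
cat >> h.py <<'E'
from scipy.spatial.transform import Rotation as R
def go(p):
    s=telemetry.get_state();q=s["eef_rot"];r=R.from_quat([q[1],q[2],q[3],q[0]])
    d=r.inv().apply(np.array(p)-s["tcp_pos"])/10
    print("t",round(s["clock"],2),"tcp",s["tcp_pos"].round(1),"F",s["force"].round(1),"w",round(s["grip_width"],1),"gf",round(s["grasp_force"],1),"shift cm",d.round(2),"zaxis",r.as_matrix()[:,2].round(3),"yax",r.as_matrix()[:,1].round(3))
E
python3 -c "
from h import *;go([592.6,263,125])"
```

```text
t 1.1 tcp [501.6 356.6 192.8] F [ 0.   0.1 -0.2] w 52.0 gf 0.0 shift cm [-12.35  -4.24   6.78] zaxis [-0.    -0.001 -1.   ] yax [ 0.451  0.892 -0.001]
```

Call:
move_arm(
  dr=[
    [0, 0, 0],
    [0, 0, 0],
    [0, 0, 0],
    [0, 0, 0],
    [0, 0, 0],
    [0, 0, 0],
    [0, 0, 0],
  ],
  translation=[
    [-2.5, -0.9, 1.2],
    [-2.5, -0.9, 1.2],
    [-2.5, -0.9, 1.2],
    [-2.5, -0.9, 1.2],
    [-2.4, -0.7, 1.2],
    [0, 0, 0.7],
    [0, 0, 0],
  ],
  hand=[100, 100, 100, 100, 100, 100, 100],
)

```text
clock: 1.8
tcp_pos: [591.0, 263.1, 124.3]
eef_rot: [-0.002, 0.233, 0.973, -0.001]
force: [-0.6, -0.1, 0.3]
grip_width: 51.6
grasp_force: 0.0
```

```bash
python3 - <<'E'
from h import *
go([592.6,263,80])
t=grab_frame("top");s=grab_frame("scene")
def c(i,u,v,w,h,k): return cv2.resize(i[v:v+h,u:u+w],None,fx=k,fy=k,interpolation=cv2.INTER_CUBIC)
cv2.imwrite("pics/d.png",np.hstack([c(t,150,190,100,120,4),c(s,380,220,100,120,4)]))
for n in("top","scene"):
    print(n,[proj(n,p).tolist() for p in([592.6,263,125],[592.6,263,110])])
E
```

```text
t 1.8 tcp [591.  263.1 124.3] F [-0.6 -0.1  0.3] w 51.6 gf 0.0 shift cm [-0.16  0.07  4.43] zaxis [-0.003 -0.001 -1.   ] yax [ 0.452  0.892 -0.003]
top [[201.7, 234.5], [203.5, 236.1]]
scene [[432.1, 294.9], [430.8, 302.3]]
```

View pics/d.png

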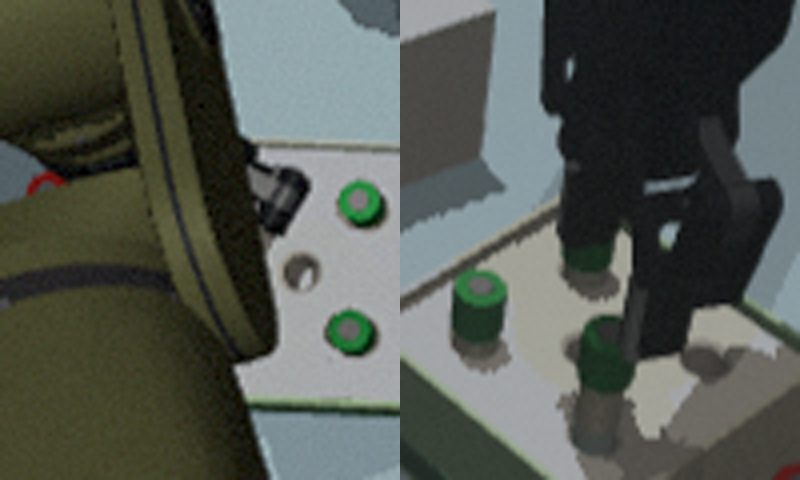

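The scene view shows the fingers straddling the long tube, with the right finger tip at about crop (660,355) and the cap at (607,340). The centring is good enough, so I'll go down and close.

Call:
move_arm(
  dr=[
    [0, 0, 0],
    [0, 0, 0],
    [0, 0, 0],
    [0, 0, 0],
    [0, 0, 0],
    [0, 0, 0],
    [0, 0, 0],
    [0, 0, 0],
  ],
  translation=[
    [-0.1, 0, 1],
    [0, 0, 1],
    [0, 0, 1],
    [0, 0, 1],
    [0, 0, 0.4],
    [0, 0, 0],
    [0, 0, 0],
    [0, 0, 0],
  ],
  hand=[100, 100, 100, 100, 100, 130, 145, 160],
)

```text
clock: 2.7
tcp_pos: [593.3, 264.2, 83.0]
eef_rot: [0.0, 0.232, 0.973, 0.0]
force: [0.1, 0.3, -0.3]
grip_width: 31.7
grasp_force: 0.0
```

Call:
move_arm(
  dr=[
    [0, 0, 0],
    [0, 0, 0],
    [0, 0, 0],
    [0, 0, 0],
    [0, 0, 0],
  ],
  translation=[
    [0, 0, 0],
    [0, 0, 0],
    [0, 0, 0],
    [0, 0, 0],
    [0, 0, 0],
  ],
  hand=[175, 190, 220, 255, 255],
)

```text
clock: 3.2
tcp_pos: [593.1, 264.1, 82.9]
eef_rot: [0.0, 0.232, 0.973, 0.0]
force: [-0.4, 0.3, 2.7]
grip_width: 19.1
grasp_force: 58.5
```

Call:
move_arm(
  dr=[
    [0, 0, 0],
    [0, 0, 0],
    [0, 0, 0],
    [0, 0, 0],
    [0, 0, 0],
    [0, 0, 0],
    [0, 0, 0],
    [0, 0, 0],
    [0, 0, 0],
    [0, 0, 0],
  ],
  translation=[
    [0, 0, -0.5],
    [0, 0, -1],
    [0, 0, -1],
    [0, 0, -1.5],
    [0, 0, -1.5],
    [0, 0, -1.5],
    [0, 0, -1.5],
    [0, 0, -1.5],
    [0, 0, -1.5],
    [0, 0, -0.5],
  ],
  hand=[255, 255, 255, 255, 255, 255, 255, 255, 255, 255],
)

```text
clock: 4.2
tcp_pos: [593.8, 264.4, 205.3]
eef_rot: [0.002, 0.232, 0.973, 0.001]
force: [-0.1, 0.3, 0.2]
grip_width: 19.2
grasp_force: 58.6
```

```bash
python3 -c "
from h import *;go([506.8,4.5,200])"
```

```text
t 4.2 tcp [593.8 264.4 205.3] F [-0.1  0.3  0.2] w 19.2 gf 58.6 shift cm [ -3.96 -27.12   0.46] zaxis [ 0.003  0.001 -1.   ] yax [0.451 0.893 0.003]
```

Call:
move_arm(
  dr=[
    [0, 0, 0],
    [0, 0, 0],
    [0, 0, 0],
    [0, 0, 0],
    [0, 0, 0],
    [0, 0, 0],
    [0, 0, 0],
    [0, 0, 0],
    [0, 0, 0],
    [0, 0, 0],
  ],
  translation=[
    [-0.2, -1.5, 0],
    [-0.4, -3, 0],
    [-0.5, -3.5, 0],
    [-0.5, -3.5, 0],
    [-0.5, -3.5, 0],
    [-0.5, -3.5, 0],
    [-0.5, -3.5, 0],
    [-0.4, -3, 0],
    [-0.3, -1.5, 0],
    [-0.1, -0.6, 0],
  ],
  hand=[255, 255, 255, 255, 255, 255, 255, 255, 255, 255],
)

```text
clock: 5.2
tcp_pos: [504.4, 3.2, 201.5]
eef_rot: [-0.001, 0.233, 0.973, -0.0]
force: [-0.1, 0.2, -1.1]
grip_width: 19.3
grasp_force: 58.7
```

Call:
move_arm(
  dr=[
    [0, 0, 0],
    [0, 0, 0],
    [0, 0, 0],
  ],
  translation=[
    [0, 0, 0.5],
    [0, 0, 0.5],
    [0, 0, 0],
  ],
  hand=[255, 255, 255],
)

```text
clock: 5.5
tcp_pos: [504.9, 5.5, 190.8]
eef_rot: [-0.001, 0.231, 0.973, -0.0]
force: [-0.4, -0.1, -0.9]
grip_width: 19.5
grasp_force: 58.7
```

```bash
python3 - <<'E'
from h import *
go([506.8,4.5,190])
p=telemetry.get_state()["tcp_pos"]
t=grab_frame("top");s=grab_frame("scene")
def c(i,u,v,w,h,k): return cv2.resize(i[v:v+h,u:u+w],None,fx=k,fy=k,interpolation=cv2.INTER_CUBIC)
cv2.imwrite("pics/e.png",np.hstack([c(t,290,225,100,150,4),c(s,305,130,100,150,4)]))
for n in("top","scene"):
    print(n,[proj(n,p+[0,0,d]).tolist() for d in(0,-70,-100)],[proj(n,[506.8,4.5,z]).tolist() for z in (102,90)])
E
```

```text
t 5.5 tcp [504.9   5.5 190.8] F [-0.4 -0.1 -0.9] w 19.5 gf 58.7 shift cm [-0.21 -0.    0.08] zaxis [-0.002  0.    -1.   ] yax [ 0.45   0.893 -0.001]
top [[339.9, 279.2], [338.2, 283.3], [337.6, 284.8]] [[338.3, 283.3], [338.1, 283.9]]
scene [[357.4, 167.0], [356.2, 200.2], [355.8, 213.4]] [[354.8, 208.7], [354.7, 214.0]]
```

View pics/e.png

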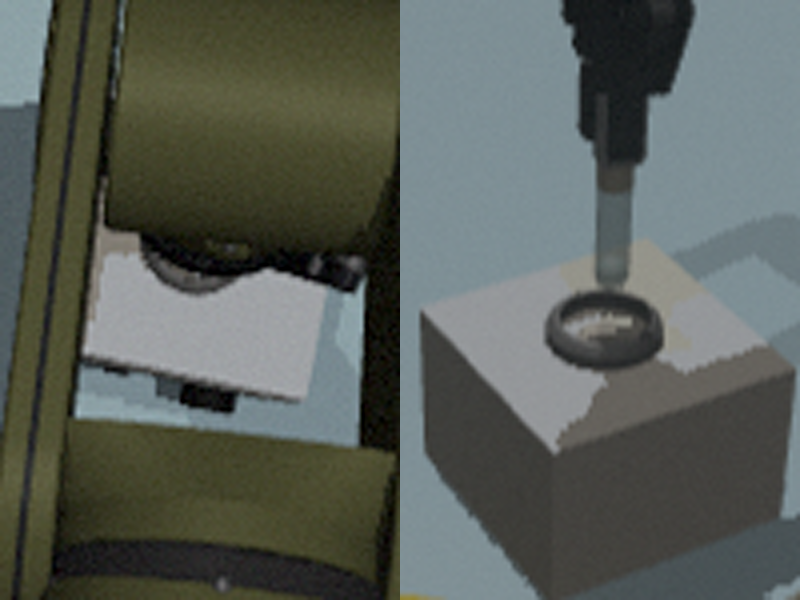

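The scene view shows the tube over the collar, with its axis about 1.5 px right of the collar's centre (tube column at about 357.4, collar 355.7). I'll use this to refine the collar position by fitting the silhouettes.

```bash
python3 - <<'E'
from h import *
from scipy.optimize import least_squares
a=np.linspace(0,2*np.pi,200)
def box(n,x,y):
    P=np.array([proj(n,[x+r*np.cos(t),y+r*np.sin(t),z]) for r,z in((24,102),(28,98),(28,90)) for t in a])
    return np.r_[P.min(0),P.max(0)]
obs={"scene":[341,201.6,370.4,222.6],"top":[324.2,248.9,353.8,278.2]}
obs["top"]=[300+(123+.5)/5-.5,240+(147.5)/5-.5,300+(271.5)/5-.5,240+(293.5)/5-.5]
for n in obs:
    f=least_squares(lambda v:box(n,*v)-obs[n],[507,4],diff_step=1e-3);print(n,f.x.round(1),f.fun.round(1))
# scene tube tip (bottom row 201.6, col ~357.3) at z: 
p=telemetry.get_state()["tcp_pos"]
print("tip pred",proj("scene",p-[0,0,72.9]), "tube axis obs xy at z118 if v/u:",at("scene",357.3,201.0,118), "tcp",p.round(1))
E
```

```text
Traceback (most recent call last):
  File "h.py", line 9, in proj
    m=camera_model(cam);K=np.array(m["camera_matrix"]);T=np.array(m["cam_to_world"])
ValueError: time passes only in moves, steps and waits
```

```bash
cat > f.py <<'E'
import functools,h
h.camera_model=functools.lru_cache(h.camera_model)
from h import *
from scipy.optimize import least_squares
a=np.linspace(0,2*np.pi,90)
def pr(n,P):
    m=h.camera_model(n);T=np.array(m["cam_to_world"]);c=(np.array(P)-T[:3,3])@T[:3,:3]@np.array(m["camera_matrix"]).T
    return c[:,:2]/c[:,2:]
def box(n,x,y):
    q=pr(n,[[x+r*np.cos(t),y+r*np.sin(t),z] for r,z in((24,102),(28,98),(28,90)) for t in a])
    return np.r_[q.min(0),q.max(0)]
obs={"scene":[341,201.6,370.4,222.6],"top":[300+123.5/5-.5,240+147.5/5-.5,300+271.5/5-.5,240+293.5/5-.5]}
for n in obs:
    f=least_squares(lambda v:box(n,*v)-obs[n],[507,4],diff_step=1e-3);print(n,f.x.round(1),f.fun.round(1))
p=telemetry.get_state()["tcp_pos"]
print("tip pred",pr("scene",[p-[0,0,72.9]]).round(1),"obs tip xy",at("scene",357.3,201.0,118),"tcp",p.round(1))
E
python3 f.py
```

```text
scene [505.4   5.5] [-0.2 -0.   0.2 -0. ]
top [507.   3.] [ 0.  -0.3 -0.   0.3]
tip pred [[356.  201.1]] obs tip xy [502.3   5.7] tcp [505.4   5.4 191.8]
```

Call:
move_arm(
  dr=[
    [0, 0, 0],
    [0, 0, 0],
    [0, 0, 0],
    [0, 0, 0],
    [0, 0, 0],
    [0, 0, 0],
    [0, 0, 0],
  ],
  translation=[
    [-0.3, 0, 0],
    [0, 0, 0.7],
    [0, 0, 0.7],
    [0, 0, 0.7],
    [0, 0, 0.7],
    [0, 0, 0.4],
    [0, 0, 0],
  ],
  hand=[255, 255, 255, 255, 255, 255, 255],
)

```text
clock: 6.3
tcp_pos: [507.5, 3.3, 159.2]
eef_rot: [-0.001, 0.232, 0.973, -0.0]
force: [0.0, -0.0, -0.4]
grip_width: 19.1
grasp_force: 58.7
```

Call:
move_arm(
  dr=[
    [0, 0, 0],
    [0, 0, 0],
    [0, 0, 0],
    [0, 0, 0],
    [0, 0, 0],
  ],
  translation=[
    [0, 0, 0.4],
    [0, 0, 0.4],
    [0, 0, 0.4],
    [0, 0, 0.4],
    [0, 0, 0],
  ],
  hand=[255, 255, 255, 255, 255],
)

```text
clock: 6.8
tcp_pos: [507.6, 3.2, 143.4]
eef_rot: [-0.001, 0.232, 0.973, -0.0]
force: [-0.2, -0.4, -0.4]
grip_width: 19.2
grasp_force: 58.7
```

Call:
move_arm(
  dr=[
    [0, 0, 0],
    [0, 0, 0],
    [0, 0, 0],
    [0, 0, 0],
    [0, 0, 0],
    [0, 0, 0],
  ],
  translation=[
    [0, 0, 0.3],
    [0, 0, 0.3],
    [0, 0, 0.3],
    [0, 0, 0.3],
    [0, 0, 0.3],
    [0, 0, 0.3],
  ],
  hand=[255, 255, 255, 255, 255, 255],
)

```text
clock: 7.4
tcp_pos: [510.1, 3.0, 130.6]
eef_rot: [0.002, 0.232, 0.973, 0.0]
force: [-6.1, 0.2, 16.3]
grip_width: 19.5
grasp_force: 60.6
```

Call:
move_arm(
  dr=[
    [0, 0, 0],
    [0, 0, 0],
    [0, 0, 0],
    [0, 0, 0],
    [0, 0, 0],
    [0, 0, 0],
  ],
  translation=[
    [0, 0, 0.3],
    [0, 0, 0.3],
    [0, 0, 0.2],
    [0, 0, 0.2],
    [0, 0, 0.1],
    [0, 0, 0],
  ],
  hand=[255, 255, 255, 255, 255, 255],
)

```text
clock: 8.0
tcp_pos: [508.6, 3.3, 116.4]
eef_rot: [0.0, 0.232, 0.973, 0.0]
force: [-2.0, 1.1, 4.7]
grip_width: 19.0
grasp_force: 59.4
```

Call:
move_arm(
  dr=[
    [0, 0, 0],
    [0, 0, 0],
    [0, 0, 0],
    [0, 0, 0],
  ],
  translation=[
    [0.1, 0, 0.1],
    [0, 0, 0.1],
    [0, 0, 0.1],
    [0, 0, 0.1],
  ],
  hand=[255, 255, 255, 255],
)

```text
clock: 8.4
tcp_pos: [508.2, 3.6, 112.6]
eef_rot: [0.001, 0.232, 0.973, 0.0]
force: [-1.2, 0.4, 10.8]
grip_width: 19.6
grasp_force: 59.6
```

Call:
move_arm(
  dr=[
    [0, 0, 0],
    [0, 0, 0],
    [0, 0, 0],
    [0, 0, 0],
  ],
  translation=[
    [0, 0, 0.1],
    [0, 0, 0.1],
    [0, 0, 0.1],
    [0, 0, 0],
  ],
  hand=[255, 255, 255, 255],
)

```text
clock: 8.8
tcp_pos: [508.8, 3.4, 112.4]
eef_rot: [0.001, 0.232, 0.973, -0.0]
force: [-7.1, -0.4, 19.7]
grip_width: 19.1
grasp_force: 60.9
```

Call:
move_arm(
  dr=[
    [0, 0, 0],
    [0, 0, 0],
    [0, 0, 0],
    [0, 0, 0],
    [0, 0, 0],
    [0, 0, 0],
    [0, 0, 0],
    [0, 0, 0],
    [0, 0, 0],
    [0, 0, 0],
  ],
  translation=[
    [0, 0, -0.3],
    [0, 0, 0],
    [0, 0, 0],
    [0, 0, 0],
    [0, 0, -1],
    [0, 0, -2],
    [0, 0, -2.5],
    [0, 0, -2.5],
    [0, 0, -2],
    [0, 0, 0],
  ],
  hand=[190, 150, 110, 100, 100, 100, 100, 100, 100, 100],
)

```text
clock: 9.8
tcp_pos: [509.2, 3.5, 215.5]
eef_rot: [0.004, 0.232, 0.973, 0.0]
force: [-0.1, 0.4, -0.5]
grip_width: 51.9
grasp_force: 0.0
```

```bash
python3 - <<'E'
from f import *
go([544,-278.5,200])
s=grab_frame("scene")
def c(i,u,v,w,h,k): return cv2.resize(i[v:v+h,u:u+w],None,fx=k,fy=k,interpolation=cv2.INTER_CUBIC)
t=cv2.imread("pics/top0.png")
cv2.imwrite("pics/g.png",np.hstack([c(s,305,120,80,120,5),c(s,225,145,65,75,6)[:, :390]]) if 0 else np.hstack([c(s,305,140,80,90,5),c(t,445,240,65,75,6)[:450,:390]]))
print(pr("scene",[[506.5,4,140],[506.5,4,102]]).round(1))
E
```

```text
scene [505.4   5.5] [-0.2 -0.   0.2 -0. ]
top [507.   3.] [ 0.  -0.3 -0.   0.3]
tip pred [[354.1 190.6]] obs tip xy [502.3   5.7] tcp [509.2   3.5 215.5]
t 9.8 tcp [509.2   3.5 215.5] F [-0.1  0.4 -0.5] w 51.9 gf 0.0 shift cm [-15.81 -23.6    1.6 ] zaxis [ 0.007 -0.001 -1.   ] yax [0.451 0.893 0.003]
[[355.4 191.4]
 [354.8 208.5]]
```

View pics/g.png

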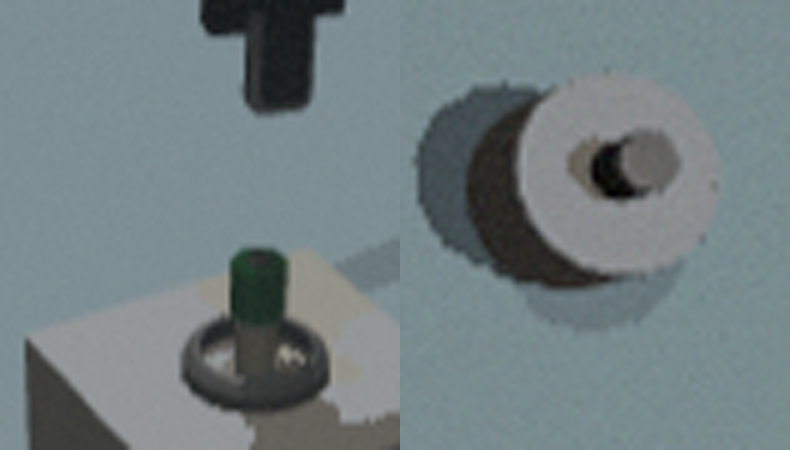

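The tube is home: its cap top is at row 191.0, and 191.4 is predicted for z = 140. The cover's disk is centred at about (480.9,268.2) in the top view and its knob top at (486.2,266.2). I'll go to the cover now.

Call:
move_arm(
  dr=[
    [0, 0, 0],
    [0, 0, 0],
    [0, 0, 0],
    [0, 0, 0],
    [0, 0, 0],
    [0, 0, 0],
    [0, 0, 0],
    [0, 0, 0],
    [0, 0, 0],
    [0, 0, 0],
  ],
  translation=[
    [-0.9, -1.3, 0],
    [-1.8, -2.7, 0],
    [-2, -3, 0],
    [-2.1, -3.1, 0],
    [-2.1, -3.1, 1],
    [-2.1, -3.1, 1.5],
    [-2, -3, 1.5],
    [-1.6, -2.4, 2],
    [-1, -1.5, 2],
    [-0.3, -0.5, 1],
  ],
  hand=[100, 100, 100, 100, 100, 100, 100, 100, 100, 100],
)

```text
clock: 10.85
tcp_pos: [540.2, -280.1, 117.1]
eef_rot: [-0.003, 0.233, 0.973, 0.001]
force: [-0.8, -1.0, -0.7]
grip_width: 51.7
grasp_force: 0.0
```

Call:
move_arm(
  dr=[
    [0, 0, 0],
    [0, 0, 0],
  ],
  translation=[
    [0, 0, 0],
    [0, 0, 0],
  ],
  hand=[100, 100],
)

```text
clock: 11.05
tcp_pos: [542.1, -278.7, 121.0]
eef_rot: [-0.0, 0.232, 0.973, 0.0]
force: [-0.3, 0.3, -0.0]
grip_width: 51.8
grasp_force: 0.0
```

```bash
python3 - <<'E'
from h import *
print("disk",at("top",480.9,268.2,62),"knob",at("top",486.2,266.2,92))
go([544.7,-279.5,67])
E
```

```text
disk [ 544.5 -280.1] knob [ 544.5 -280.3]
t 11.05 tcp [ 542.1 -278.7  121. ] F [-0.3  0.3 -0. ] w 51.8 gf 0.0 shift cm [-0.28  0.04  5.4 ] zaxis [-0.001  0.001 -1.   ] yax [0.45  0.893 0.   ]
```

Call:
move_arm(
  dr=[
    [0, 0, 0],
    [0, 0, 0],
    [0, 0, 0],
    [0, 0, 0],
    [0, 0, 0],
    [0, 0, 0],
    [0, 0, 0],
  ],
  translation=[
    [-0.3, 0, 1],
    [0, 0, 1.5],
    [0, 0, 1.5],
    [0, 0, 1],
    [0, 0, 0.4],
    [0, 0, 0],
    [0, 0, 0],
  ],
  hand=[100, 100, 100, 100, 100, 130, 150],
)

```text
clock: 11.75
tcp_pos: [545.1, -281.1, 67.6]
eef_rot: [0.0, 0.232, 0.973, -0.0]
force: [1.3, 0.4, 0.8]
grip_width: 35.3
grasp_force: 0.0
```

Call:
move_arm(
  dr=[
    [0, 0, 0],
    [0, 0, 0],
    [0, 0, 0],
    [0, 0, 0],
    [0, 0, 0],
    [0, 0, 0],
  ],
  translation=[
    [0, 0, 0],
    [0, 0, 0],
    [0, 0, 0],
    [0, 0, 0],
    [0, 0, 0],
    [0, 0, 0],
  ],
  hand=[170, 185, 200, 225, 255, 255],
)

```text
clock: 12.35
tcp_pos: [545.4, -281.1, 68.1]
eef_rot: [0.001, 0.232, 0.973, -0.0]
force: [0.0, 0.5, 4.4]
grip_width: 18.1
grasp_force: 58.5
```

Call:
move_arm(
  dr=[
    [0, 0, 0],
    [0, 0, 0],
    [0, 0, 0],
    [0, 0, 0],
    [0, 0, 0],
    [0, 0, 0],
    [0, 0, 0],
    [0, 0, 0],
    [0, 0, 0],
    [0, 0, 0],
  ],
  translation=[
    [0, 0, -0.5],
    [0, 0, -1],
    [0, 0, -2],
    [0, 0, -2.5],
    [0, 0, -2.5],
    [0, 0, -2.5],
    [0, 0, -2.5],
    [0, 0, -2],
    [0, 0, -1],
    [0, 0, -0.5],
  ],
  hand=[255, 255, 255, 255, 255, 255, 255, 255, 255, 255],
)

```text
clock: 13.35
tcp_pos: [545.1, -281.1, 238.6]
eef_rot: [0.001, 0.232, 0.973, -0.0]
force: [-0.9, 0.1, -0.9]
grip_width: 17.9
grasp_force: 58.6
```

```bash
python3 - <<'E'
from h import *
go([507.2,3.3,235])
E
```

```text
t 13.35 tcp [ 545.1 -281.1  238.6] F [-0.9  0.1 -0.9] w 17.9 gf 58.6 shift cm [16.21 23.68  0.33] zaxis [ 0.001 -0.001 -1.   ] yax [ 0.451  0.893 -0.   ]
```

Call:
move_arm(
  dr=[
    [0, 0, 0],
    [0, 0, 0],
    [0, 0, 0],
    [0, 0, 0],
    [0, 0, 0],
    [0, 0, 0],
    [0, 0, 0],
    [0, 0, 0],
    [0, 0, 0],
    [0, 0, 0],
  ],
  translation=[
    [0.5, 0.7, 0],
    [1, 1.5, 0],
    [1.5, 2.2, 0],
    [1.5, 2.2, 0],
    [1.5, 2.2, 0],
    [1.5, 2.2, 0],
    [1.5, 2.2, 0],
    [1.5, 2.2, 0],
    [1.5, 2.2, 0],
    [1.5, 2.2, 0],
  ],
  hand=[255, 255, 255, 255, 255, 255, 255, 255, 255, 255],
)

```text
clock: 14.35
tcp_pos: [512.1, -40.9, 235.6]
eef_rot: [-0.001, 0.231, 0.973, 0.0]
force: [0.7, -0.4, -1.4]
grip_width: 18.1
grasp_force: 58.6
```

Call:
move_arm(
  dr=[
    [0, 0, 0],
    [0, 0, 0],
    [0, 0, 0],
    [0, 0, 0],
    [0, 0, 0],
    [0, 0, 0],
  ],
  translation=[
    [1.2, 1.8, 0],
    [1, 1.5, 0],
    [0.5, 0.6, 0],
    [0, 0, 0.5],
    [0, 0, 0.5],
    [0, 0, 0],
  ],
  hand=[255, 255, 255, 255, 255, 255],
)

```text
clock: 14.95
tcp_pos: [506.4, 3.2, 225.7]
eef_rot: [-0.001, 0.232, 0.973, -0.0]
force: [-0.3, -0.2, -1.5]
grip_width: 18.0
grasp_force: 58.7
```

```bash
python3 - <<'E'
from f import *
go([507.2,3.3,228])
p=telemetry.get_state()["tcp_pos"]
s=grab_frame("scene")
def c(i,u,v,w,h,k): return cv2.resize(i[v:v+h,u:u+w],None,fx=k,fy=k,interpolation=cv2.INTER_CUBIC)
cv2.imwrite("pics/i.png",c(s,305,110,110,120,5))
k=p-[0,0,68]
def bx(x,y,z,r):
    q=pr("scene",[[x+r*np.cos(t),y+r*np.sin(t),z] for t in a]);return np.r_[q.min(0),q.max(0)].round(1)
print("rim pred",bx(*k,34),"top disk",bx(k[0],k[1],k[2]+62,34),"cap pred",pr("scene",[[507,3,140]]))
E
```

```text
scene [505.4   5.5] [-0.2 -0.   0.2 -0. ]
top [507.   3.] [ 0.  -0.3 -0.   0.3]
tip pred [[355.3 185.2]] obs tip xy [502.3   5.7] tcp [506.4   3.2 225.7]
t 14.95 tcp [506.4   3.2 225.7] F [-0.3 -0.2 -1.5] w 18.0 gf 58.7 shift cm [-0.07  0.04 -0.23] zaxis [-0.003  0.    -1.   ] yax [ 0.452  0.892 -0.001]
rim pred [336.6 173.4 374.2 193. ] top disk [336.8 143.2 376.1 161.8] cap pred [[354.78937074 191.25337937]]
```

View pics/i.png

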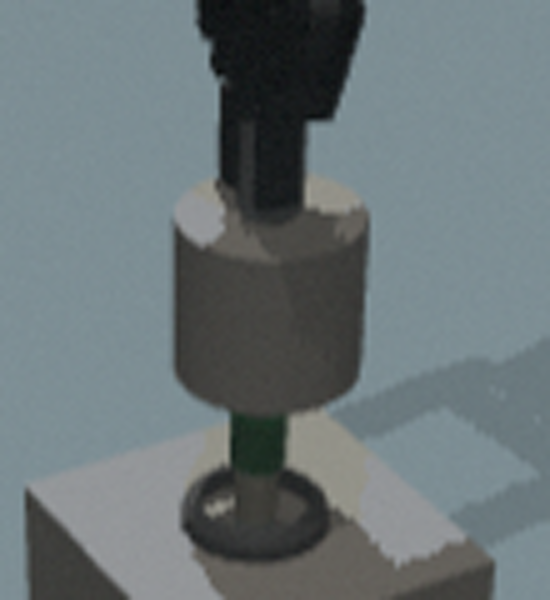

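The cover hangs level, with its rim columns centred at about 358.0 and the collar at 355.6, so it needs about 2 mm along tool −x. I'll correct that and lower.

Call:
move_arm(
  dr=[
    [0, 0, 0],
    [0, 0, 0],
    [0, 0, 0],
    [0, 0, 0],
    [0, 0, 0],
    [0, 0, 0],
    [0, 0, 0],
    [0, 0, 0],
    [0, 0, 0],
    [0, 0, 0],
  ],
  translation=[
    [-0.2, 0, 0],
    [0, 0, 0.5],
    [0, 0, 0.8],
    [0, 0, 0.8],
    [0, 0, 0.8],
    [0, 0, 0.8],
    [0, 0, 0.8],
    [0, 0, 0.4],
    [0, 0, 0.2],
    [0, 0, 0],
  ],
  hand=[255, 255, 255, 255, 255, 255, 255, 255, 255, 255],
)

```text
clock: 16.0
tcp_pos: [508.9, 2.8, 176.1]
eef_rot: [-0.0, 0.232, 0.973, -0.0]
force: [0.5, -0.2, -0.9]
grip_width: 18.1
grasp_force: 58.7
```

Call:
move_arm(
  dr=[
    [0, 0, 0],
    [0, 0, 0],
    [0, 0, 0],
    [0, 0, 0],
    [0, 0, 0],
  ],
  translation=[
    [0, 0, 0.2],
    [0, 0, 0.2],
    [0, 0, 0.2],
    [0, 0, 0.2],
    [0, 0, 0],
  ],
  hand=[255, 255, 255, 255, 255],
)

```text
clock: 16.5
tcp_pos: [508.7, 2.8, 167.9]
eef_rot: [-0.0, 0.232, 0.973, -0.0]
force: [0.0, -0.1, -1.8]
grip_width: 18.2
grasp_force: 58.7
```

Call:
move_arm(
  dr=[
    [0, 0, 0],
    [0, 0, 0],
    [0, 0, 0],
    [0, 0, 0],
    [0, 0, 0],
    [0, 0, 0],
  ],
  translation=[
    [0, 0, 0.2],
    [0, 0, 0.2],
    [0, 0, 0.2],
    [0, 0, 0.2],
    [0, 0, 0.1],
    [0, 0, 0],
  ],
  hand=[255, 255, 255, 255, 255, 255],
)

```text
clock: 17.1
tcp_pos: [508.8, 2.8, 159.0]
eef_rot: [-0.0, 0.232, 0.973, -0.0]
force: [0.6, 0.2, -0.1]
grip_width: 18.1
grasp_force: 58.7
```

Call:
move_arm(
  dr=[
    [0, 0, 0],
    [0, 0, 0],
    [0, 0, 0],
  ],
  translation=[
    [0, 0, 0.1],
    [0, 0, 0.1],
    [0, 0, 0],
  ],
  hand=[255, 255, 255],
)

```text
clock: 17.4
tcp_pos: [509.3, 2.8, 158.0]
eef_rot: [0.0, 0.232, 0.973, 0.0]
force: [-0.6, 0.6, 2.5]
grip_width: 18.1
grasp_force: 59.2
```

Touching, and at the expected height. I'll open gently, retract and check.

Call:
move_arm(
  dr=[
    [0, 0, 0],
    [0, 0, 0],
    [0, 0, 0],
    [0, 0, 0],
    [0, 0, 0],
    [0, 0, 0],
    [0, 0, 0],
    [0, 0, 0],
    [0, 0, 0],
    [0, 0, 0],
  ],
  translation=[
    [0, 0, 0],
    [0, 0, 0],
    [0, 0, 0],
    [0, 0, 0],
    [0, 0, 0],
    [0, 0, -1],
    [0, 0, -2],
    [0, 0, -2.5],
    [0, 0, -2],
    [0, 0, -1],
  ],
  hand=[190, 170, 140, 110, 100, 100, 100, 100, 100, 100],
)

```text
clock: 18.4
tcp_pos: [510.1, 2.7, 245.6]
eef_rot: [0.002, 0.232, 0.973, 0.0]
force: [0.5, -0.4, 0.4]
grip_width: 52.2
grasp_force: 0.0
```

Call:
move_arm(
  dr=[
    [0, 0, 0],
    [0, 0, 0],
    [0, 0, 0],
  ],
  translation=[
    [0, 0, 0],
    [0, 0, 0],
    [0, 0, 0],
  ],
  hand=[100, 100, 100],
)

```text
clock: 18.7
tcp_pos: [508.2, 2.9, 240.8]
eef_rot: [-0.001, 0.232, 0.973, -0.0]
force: [-0.5, 1.1, -0.4]
grip_width: 51.8
grasp_force: 0.0
```

```bash
python3 - <<'E'
from f import *
s=grab_frame("scene")
cv2.imwrite("pics/j.png",cv2.resize(s[110:240,305:415],None,fx=4.5,fy=4.5,interpolation=cv2.INTER_CUBIC))
def bx(x,y,z,r):
    q=pr("scene",[[x+r*np.cos(t),y+r*np.sin(t),z] for t in a]);return np.r_[q.min(0),q.max(0)]
o=[305,110,305,110]
for z,r in((90,34),(152,34),(182,10)): print(((bx(505.4,5.5,z,r)-o)*4.5).round())
E
```

```text
scene [505.4   5.5] [-0.2 -0.   0.2 -0. ]
top [507.   3.] [ 0.  -0.3 -0.   0.3]
tip pred [[354.7 178.3]] obs tip xy [502.3   5.7] tcp [508.2   2.9 240.8]
[147. 423. 309. 515.]
[148. 298. 317. 387.]
[209. 264. 260. 289.]
```

View pics/j.png

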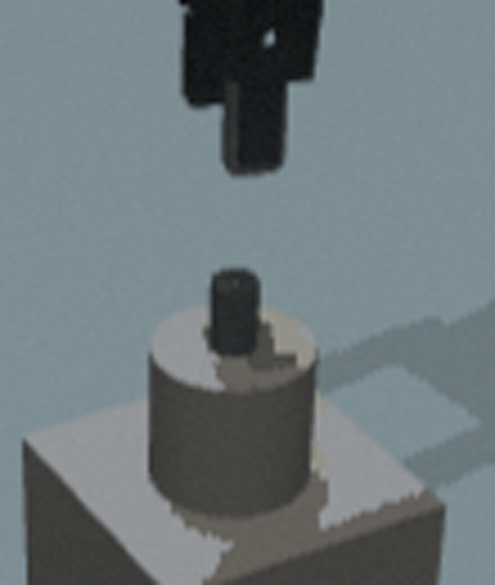

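The cover sits level around the collar. Its rim spans columns 148–310 and ends at row 517 in the crop, against 147–309 and 515 predicted for a seated cover. The gripper is clear.

```bash
python3 -c "
from plant import order;print(order.job_done())"
```

```text
the job is handed in; nothing more can be done
None
```

I handed the job in: the long tube is pushed home in the socket, the cover sits level and all the way down around the collar, and the gripper is clear of both. I confirmed both placements in the camera images, but the hand-in returned no verdict.

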